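Hold a spring clamp open over a freshly glued puzzle board

TASK

A dark walnut piece has just been glued into the top edge of one of the three puzzle boards. Squeeze the handles of the orange spring clamp, lift it off the wall of the plywood tray and bring it down square over that board's top edge at the walnut piece, with the jaws spread wide and well down on either side of the board, touching neither the wood nor anything else. The program finishes while still holding the clamp there, open and still, so that the cork pads can be slipped in before it is let go; keep every board standing in its slot and leave the dish, loupe and clock alone.

Things in the scene. Friction and masses are not known exactly. Their poses are not given: they have to be found in the camera images.
- clamp: Orange nylon spring clamp, 115 mm long, 24 mm wide, 60 g, clipped upright on the tray's wall: jaws down, two splayed handles with black sleeves up. Origin on the pivot axis, 18 mm above the rim; x along the pivot and the wall, z up between the handles, y the way handles and jaws move. Squeezing the handles spreads the jaws. The pivot coil reaches 7 mm below the origin, the jaws 46 mm.
- lever_l_sleeve (a point): Middle of the outer face of the black sleeve on the +y handle (24 mm wide, 27 mm long). At rest 29 mm in y and 47 mm above the clamp's origin; sleeves 51 mm (34 mm up) to 66 mm (60 mm up) over the outside. Fully squeezed they are parallel, 30 mm over the outside, 40 to 67 mm above the origin (the ends rise 7 mm, so the clamp usually sinks up to 7 mm in the fingers).
- lever_r_sleeve (a point): The same on the -y handle.
- lever_l (a joint): Opening angle (rad) of the clamp's +y lever, handle and jaw in one: 0 as clipped on the 6 mm wall, 0.28 fully squeezed, where a stop ends its travel. The spring closes it with 0.25 N m at 0 and 0.50 N m at 0.28, about 9 N on each sleeve when fully squeezed; clipped, each pad presses with about 6.5 N.
- lever_r (a joint): The same for the clamp's -y lever.
- lever_l_pad (a point): Centre of the inner face of the +y jaw's black pad (24 mm along x, 16 mm high). Clipped: 3 mm in y, 38 mm below the clamp's origin. Fully squeezed: 13 mm in y, 36 mm below; the jaw then reaches 28 mm out in y and 44 mm below the origin.
- lever_r_pad (a point): The same for the -y jaw.
- board_glued: The puzzle board with the dark walnut piece: basswood, 160 mm long (its x axis), 6 mm thick (y axis), 130 mm high (z axis up), 65 g, loose, standing upright in one of the stand's three slots with its lower 30 mm in the slot. Origin at the centre of its underside, so its top edge is 130 mm above.
- piece_top (a point): The middle of the top edge of the walnut piece, at mid-thickness of the board. The piece is 60 mm long along the board, 24 mm deep, as thick as the board, flush with the top edge and 30 mm from the board's centre towards its +x end. Axes as the board's.
- board_a: A plain puzzle board of the same size, with no walnut piece, in another slot; 60 mm from slot to slot.
- board_b: The other plain puzzle board, in the remaining slot.
- stand: Oak block 100 x 186 mm, 45 mm high, fixed, with three slots along its x axis, 7.5 mm wide, 30 mm deep, 60 mm apart along its y axis. Origin at the centre of its underside.
- tray: Open plywood parts tray, 180 mm (x) by 130 mm (y), 85 mm high, walls 6 mm thick, fixed; a small glue bottle and cork pads lie in it below the rim. The clamp is clipped on its +y wall. Origin at the centre of its underside.
- dish: White porcelain dish with corner pieces, 110 mm across, 30 mm high. Leave alone. Origin at the centre of its underside.
- loupe: Small glass and black stand loupe, 45 mm across, 39 mm high. Leave alone. Origin at the centre of its underside.
- clock: Nickel-plated desk clock, 80 mm across, 94 mm high. Leave alone. Origin at the centre of its underside.

How it is judged:
On the way:
1. the clamp is squeezed open and lifted clear of the tray in the fingers (value of joint each of lever_l, lever_r above 0.12 rad and contact force between clamp and the fingers above 2 N and contact force between clamp and tray below 0.2 N and z of clamp in the frame of tray above 0.14 m), for 0.2 s.
At the end, for the whole second after the job is handed in: Clamp held still by the fingers, both levers over 0.18 rad, square to 0.2 rad, touching no board; pads either side of the glued board, over 2.5 mm off it, 8 mm or more below its edge, within 18 mm of the piece's middle; boards upright (0.08 rad), moved under 10 mm; dish, loupe, clock under 15 mm (contact force between clamp and the fingers above 2 N and value of joint each of lever_l, lever_r above 0.18 rad and ((y of lever_l_pad in the frame of piece_top above 0.0055 m and y of lever_r_pad in the frame of piece_top below -0.0055 m) or (y of lever_r_pad in the frame of piece_top above 0.0055 m and y of lever_l_pad in the frame of piece_top below -0.0055 m)) and z of each of lever_l_pad, lever_r_pad in the frame of piece_top below -0.008 m and x of lever_l_pad in the frame of piece_top between -0.018 and 0.018 m and x of lever_r_pad in the frame of piece_top between -0.018 and 0.018 m and angle between the y axis of clamp and the y axis of board_glued, either way round below 0.2 rad and contact force between clamp and board_glued below 0.2 N and contact force between clamp and board_a below 0.2 N and contact force between clamp and board_b below 0.2 N and contact force between clamp and stand below 0.2 N and linear speed of clamp below 0.02 m/s and contact force between clamp and tray below 0.2 N and angle between each of board_glued, board_a, board_b's own z axis and vertical below 0.08 rad and distance of each of board_glued, board_a, board_b from where it was at the start of the episode below 0.01 m and distance of each of dish, loupe, clock from where it was at the start of the episode below 0.015 m); the arm keeps its last pose, push and grip.
It fails at once if the clamp bites or knocks the freshly glued board (more than 3 N) (contact force between clamp and board_glued above 3 N).
It fails at once if a board is knocked over or pulled out of its slot (angle between any of board_glued, board_a, board_b's own z axis and vertical above 0.15 rad).
It fails at once if dish, loupe or clock is disturbed (distance of any of dish, loupe, clock from where it was at the start of the episode above 0.02 m).
It also fails if it takes over 42 s, if anything falls off the work surface, if the arm or the gripper's body presses on something with over 40 N, if the wrist force passes 120 N, or if a joint passes its speed limit or range.

ROBOT

A 7-joint arm with a two-finger parallel gripper is mounted at the origin on the work surface. World frame = base frame: x ahead of the robot, y to its left, z up, the work surface at z = 0. Lengths are in m, angles in rad, forces in N, time in s.
With the tool pointing down it reaches from about 0.4 to 0.875 m from the base axis. Payload 6.5 kg.
Tool frame: the origin (TCP) lies at the very end of the fingers, on their centre line; the grasp point (between the pads) lies 19 mm behind it (env.grip_depth is the distance from the TCP to the grasp point, in m); z points along the fingers, y is the line along which they close (so a half turn about z gives the same grasp; the last joint's range is limited). The gripper opens to 85 mm and grips with 20 to 120 N. Pads are 22 mm wide; open, the fingers measure 114 mm over their backs; the gripper's body (76 mm by 85 mm) begins 54 mm behind the grasp point. The pads swing forward as they close: fully open they stand 13 mm farther back than shut.
Start: joints at [1.199, 0.536, -0.004, 1.538, 0.003, 1.067, -0.071], TCP at [0.196, -0.62, 0.231] pointing down, gripper open.
Joint ranges: [-2.7, 2.7], [-0.37, 2.16], [-1.27, 1.26], [0.24, 2.4], [-1.31, 4.45], [0.19, 1.91], [-2.76, 2.76]. Speed limits (rad/s): [2.39, 2.39, 3.14, 3.14, 3.14, 3.14, 3.14].

INTERFACE

Orientations are given as [roll, pitch, yaw] about the fixed x, y, z axes, in that order (R = Rz(yaw) Ry(pitch) Rx(roll)).
In Python, from cell import sense, cams, job, env gives the robot as it stands.
- The arm moves only by the tool jog_arm, never from a script. Its argument "targets" is a list of rows, each a list of 7 numbers: the finger opening in mm, from 0 to 85.4, then the shift along the tool's x, y, z in units of 50 mm (1.0 is 50 mm), then the turn, a rotation vector about the tool's x, y, z in units of 6 degrees (1.0 is 6 degrees). A call has 1 to 20 rows; each row shifts and turns the commanded pose from where the row before left it, along the tool's axes as they then stand; what a row does not reach is not made up. A row lasts 1/8 s, in which the tool goes at most 62.5 mm and 10.7 degrees, less where a joint would pass 70% of its speed; a pose out of reach is approached as far as the arm can. A call is refused whole if a number of a shift passes 1 or a number of a turn 1, either way. A call with a gripper value outside its range is refused whole. The fingers move at their own pace and stop on an object; "force" is the grip in N (left out, the last holds). Time passes only in rows, so rows that do not move let the fingers close. It gives the time, the measured TCP pose, the force, the opening and the grip force at its end, in the units of the state.
- sense(): the state, without advancing time (a new reading comes with each control period).
- cams.snapshot(name): name is "scene" or "top" or "wrist"; returns a dict with "image" (480x640x3 uint8, red, green, blue), "depth" (480x640 float32, m along the optical axis (not along the pixel's ray), 0 where there is no reading), "fx", "fy", "cx", "cy" (pixels), "world_from_camera" (4x4, takes a point from camera to world coordinates). Camera axes: x right, y down, z forward; pixel columns grow to the right and rows downward; lengths in m; the calibration is good to about 2 mm. The wrist camera is an equidistant fisheye: a pixel r from the principal point sees the ray r / f radians off the axis. A picture is of the moment at which its call begins.
- job.close_job(): hands the job in; it is judged then, once.
The state is a dict: "clock": time; "qpos": joint angles; "joint_vel": joint speeds; "joint_torque": joint torques, N m; "ee_pos": TCP position; "eef_rot": TCP orientation; "wrist_force": force on the tool from outside, world axes, zero at the start; "torque": the same for the moment, N m; "finger_gap": finger opening in m; "gripper_force": force on a finger pad.
Only numpy, scipy, OpenCV 4.12 (cv2) and the standard library are available. Lean on these libraries where they do the work, as an engineer would, in place of code of your own. Each camera call takes 0.05 s, during which the arm holds its last target. There are 200 camera calls.

## Working session

There is one attempt and no reset: what is moved stays moved. The work goes in short steps, Python scripts to look and compute and a tool call to move; the robot and the scene stay as the last step left them, time stands still between calls to the robot, and variables do not carry over. Pictures are saved under pics/ and viewed, at most 10 in all, crops included, and the job is handed in when it is done.

Besides the shell and the picture viewer there is one more tool, called after "Emit:" as name([rows], argument=value, ...), one row to a line, values as JSON. jog_arm: Moves the arm, as the interface text tells. Its arguments: {"type":"object","properties":{"targets":{"type":"array"},"force":{"type":"number"}},"required":["targets"]}

```bash
mkdir -p pics; cat > h.py <<'E'
import numpy as np, cv2
from cell import sense, cams, job, env
def snap(n,f):
    s=cams.snapshot(n); cv2.imwrite(f'pics/{f}.png',s['image'][:,:,::-1]); np.savez(f'pics/{f}.npz',**s); return s
def load(f): return dict(np.load(f'pics/{f}.npz'))
def pt(s,u,v,d=None):
    d=s['depth'][int(v),int(u)] if d is None else d
    p=np.array([(u-s['cx'])/s['fx']*d,(v-s['cy'])/s['fy']*d,d,1])
    return (s['world_from_camera']@p)[:3]
def cloud(s):
    v,u=np.mgrid[0:480,0:640]; d=s['depth']
    p=np.stack([(u-s['cx'])/s['fx']*d,(v-s['cy'])/s['fy']*d,d,np.ones_like(d)],-1)
    w=(p@s['world_from_camera'].T)[...,:3]; w[d==0]=np.nan; return w
E
python3 - <<'E'
from h import *
for n in('scene','top'):
    s=snap(n,n+'0'); print(n,s['fx'],s['world_from_camera'].round(3).tolist())
st=sense(); print({k:np.round(v,3) for k,v in st.items()})
E
```

```text
scene 512.3756362155341 [[-0.364, 0.695, -0.62, 1.238], [0.931, 0.264, -0.251, 0.318], [-0.011, -0.668, -0.744, 0.858], [0.0, 0.0, 0.0, 1.0]]
top 448.4539989191001 [[0.034, -0.979, 0.202, 0.441], [-0.999, -0.034, 0.007, 0.069], [-0.0, -0.202, -0.979, 0.996], [0.0, 0.0, 0.0, 1.0]]
{'clock': np.float64(0.1), 'qpos': array([ 1.199,  0.537, -0.004,  1.539,  0.003,  1.067, -0.071]), 'joint_vel': array([ 0.001,  0.001,  0.   , -0.003,  0.   , -0.001,  0.001]), 'joint_torque': array([ 2.0000e-03, -5.8458e+01,  1.0520e+00, -2.5978e+01,  1.3000e-02,
        5.0000e-03,  0.0000e+00]), 'ee_pos': array([ 0.196, -0.619,  0.231]), 'eef_rot': array([-3.14 ,  0.   ,  0.306]), 'wrist_force': array([-0.13 , -0.106, -0.779]), 'torque': array([-0.015, -0.006, -0.013]), 'gripper_force': np.float64(0.0), 'finger_gap': np.float64(0.085)}
```

View pics/scene0.png

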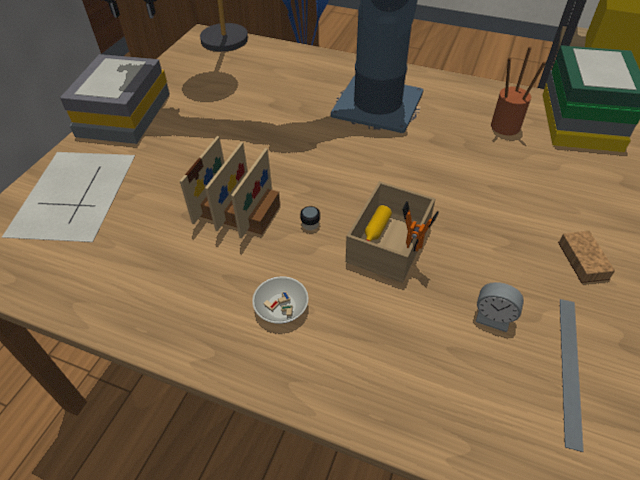

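View pics/top0.png

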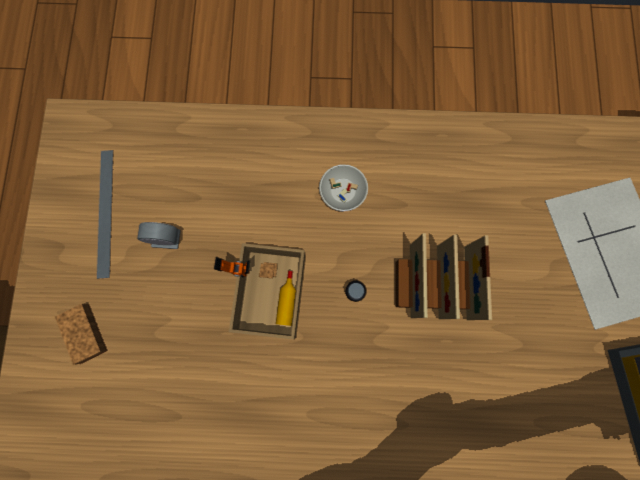

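Scene: the clamp is at (418,230), and the glued board is the leftmost one, with its walnut piece at (195,168). In the top view the clamp is at (232,267), the walnut at (486,260), and the top edges of the boards at about u=425, 457 and 489.

```bash
python3 - <<'E'
from h import *
t=load('top0'); s=load('scene0')
a=cv2.resize(t['image'][220:345,205:315],None,fx=4,fy=4,interpolation=2)
b=cv2.resize(t['image'][225:335,395:500],None,fx=4,fy=4,interpolation=2)
H=max(a.shape[0],b.shape[0]); im=np.zeros((H,800,3),np.uint8)
im[:a.shape[0],:380]=a[:,:380]; im[:b.shape[0],380:800]=b[:,:420]
cv2.imwrite('pics/crop1.png',im[:,:,::-1])
for n,c in(('top',cloud(t)),('scene',cloud(s))):
    I=(t if n=='top' else s)['image'].astype(int)
    # boards' top edges
    z=c[...,2]; x=c[...,0]; y=c[...,1]
    m=(y<-.04)&(y>-.4)&(x>.2)&(x<.8)&(z>.08)
    print(n,'board zmax',np.nanpercentile(z[m],[50,90,99,100]).round(3))
    zt=np.nanpercentile(z[m],98)
    e=m&(z>zt-.008); P=c[e]
    k=np.argsort(P[:,1]); P=P[k]
    for g in np.split(P,np.where(np.diff(P[:,1])>.012)[0]+1):
        if len(g)<15: continue
        q=g-g.mean(0); vv=np.linalg.svd(q[:,:2],full_matrices=False)[2][0]; pr=q[:,:2]@vv
        print(len(g),g.mean(0).round(4),'dir',vv.round(3),'ext',np.round([pr.min(),pr.max()],3),'ctr',(g.mean(0)[:2]+vv*(pr.min()+pr.max())/2).round(4))
    # tray rim
    m=(y>.05)&(y<.4)&(x>.2)&(x<.7)&(z>.076)&(z<.094)
    r=cv2.minAreaRect(c[m][:,:2].astype(np.float32)*1000); print('rim',r,m.sum())
    org=(I[...,0]>130)&(I[...,2]<80)&(I[...,1]<120)&(y>.05)&(y<.4)&(z>.085)
    print('orange',org.sum(),np.nanmean(c[org],0).round(4),np.nanmin(c[org],0).round(3),np.nanmax(c[org],0).round(3))
    m=(y>.1)&(y<.4)&(x>.2)&(x<.7)&(z>.115); print('clamp high',m.sum(),c[m].mean(0).round(4),c[m].min(0).round(3),c[m].max(0).round(3))
E
```

```text
top board zmax [0.125 0.147 0.149 0.151]
366 [ 0.5377 -0.245   0.1455] dir [1.    0.006] ext [-0.079  0.08 ] ctr [ 0.5383 -0.245 ]
342 [ 0.5368 -0.1852  0.1457] dir [1.    0.005] ext [-0.078  0.081] ctr [ 0.5384 -0.1852]
322 [ 0.5362 -0.1253  0.1457] dir [1.    0.006] ext [-0.078  0.082] ctr [ 0.538  -0.1253]
rim ((516.027099609375, 261.1160888671875), (310.4034118652344, 188.52027893066406), 80.81498718261719) 1104
orange 403 [0.5006 0.191  0.0944] [0.409 0.111 0.085] [0.597 0.26  0.15 ]
clamp high 337 [0.5421 0.2452 0.1409] [0.528 0.206 0.115] [0.555 0.271 0.168]
scene board zmax [0.118 0.145 0.148 0.151]
256 [ 0.5398 -0.244   0.1447] dir [-1.    -0.002] ext [-0.077  0.084] ctr [ 0.5362 -0.244 ]
253 [ 0.542  -0.1841  0.1448] dir [-1.    -0.003] ext [-0.075  0.087] ctr [ 0.5362 -0.1841]
245 [ 0.5407 -0.1243  0.1447] dir [-1.    -0.004] ext [-0.078  0.084] ctr [ 0.5374 -0.1243]
rim ((513.1630859375, 261.8232421875), (310.48907470703125, 193.01513671875), 80.64433288574219) 1188
orange 370 [0.1072 0.3313 0.1049] [-0.059  0.149  0.085] [0.583 0.399 0.214]
clamp high 324 [0.5426 0.2347 0.1391] [0.527 0.206 0.115] [0.555 0.271 0.167]
```

View pics/crop1.png

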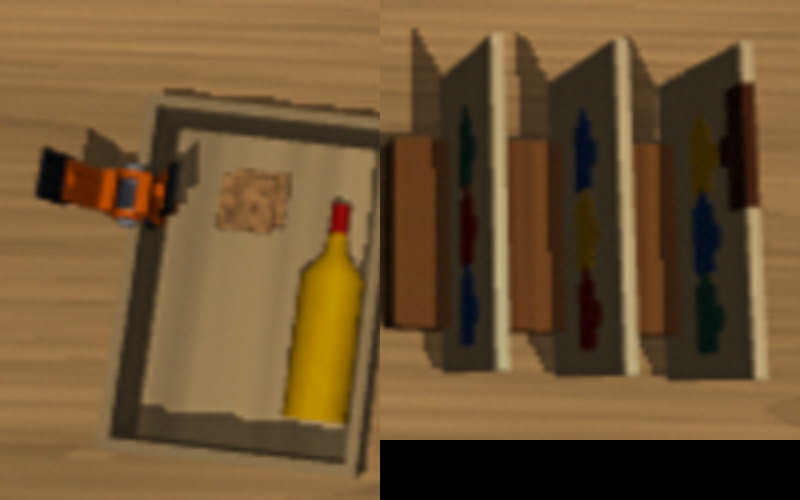

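The crop confirms that the walnut sits at the world +x end of the far-right board, and that the clamp is on the left wall, which is slightly rotated.

```bash
cat >> h.py <<'E'
def moves(target,yaw,st,cur_yaw=None):
    "total shift in tool axes (units 50mm) and turn about tool z (units 6deg) for a tool-down pose"
    y0=st['eef_rot'][2] if cur_yaw is None else cur_yaw
    d=np.array(target)-st['ee_pos']; R=np.array([[np.cos(y0),np.sin(y0),0],[np.sin(y0),-np.cos(y0),0],[0,0,-1]])
    return (R.T@d/.05).round(2), round(-(yaw-y0)/np.radians(6),2)
E
python3 - <<'E'
from h import *
for n in('top0','scene0'):
    s=load(n); c=cloud(s); x,y,z=c[...,0],c[...,1],c[...,2]
    m=(z>.08)&(z<.088)&(y>.2)&(y<.3)&(((x>.42)&(x<.515))|((x>.57)&(x<.61)))
    P=c[m]; f=np.polyfit(P[:,0],P[:,1],1)
    for _ in range(3):
        r=P[:,1]-np.polyval(f,P[:,0]); P=P[abs(r)<.006]; f=np.polyfit(P[:,0],P[:,1],1)
    print(n,len(P),'slope',f[0].round(3),'y at .542',np.polyval(f,.542).round(4),'res',r.std().round(4), P[:,0].min(),P[:,0].max(),P[:,2].mean())
    I=s['image'].astype(int); b=(I.sum(2)<110)&(z>.13)&(y>.1)&(y<.4)&(x>.4)&(x<.7)
    m=(z>.145)&(y>.1)&(y<.4)&(x>.4)&(x<.7); P=c[m]
    for g in(P[P[:,1]<.238],P[P[:,1]>.238]):print(len(g),g.mean(0).round(4),g.min(0).round(3),g.max(0).round(3))
    m=(y>.28)&(y<.5)&(x>.4)&(x<.7)&(z>.05);print('clock',c[m].min(0).round(3),c[m].max(0).round(3))
s=load('top0')
for v in (247,278): print(pt(s,486,v))
E
```

```text
top0 153 slope -0.098 y at .542 0.2353 res 0.002 0.4209285200409238 0.5965347355858243 0.08527307104685398
52 [0.5393 0.2101 0.159 ] [0.528 0.206 0.145] [0.551 0.218 0.168]
102 [0.5436 0.265  0.1568] [0.532 0.256 0.145] [0.555 0.271 0.168]
clock [0.597 0.382 0.05 ] [0.635 0.46  0.099]
scene0 89 slope -0.139 y at .542 0.2321 res 0.0025 0.42016015056027867 0.5952747198651573 0.08507274335372557
79 [0.5396 0.2114 0.1558] [0.527 0.206 0.145] [0.551 0.219 0.167]
53 [0.5453 0.2659 0.1567] [0.532 0.259 0.145] [0.555 0.271 0.166]
clock [0.596 0.383 0.05 ] [0.635 0.462 0.097]
[ 0.59471224 -0.24434914  0.14499704]
[ 0.53518998 -0.24249093  0.14352388]
```

Emit:
jog_arm([
  [85,0.3,-0.3,-0.2,0,0,0.97],
  [85,0.5,-0.6,-0.2,0,0,0.97],
  [85,0.6,-0.8,-0.2,0,0,0.97],
  [85,0.6,-0.9,0,0,0,0.97],
  [85,0.5,-1,0,0,0,0],
  [85,0.5,-1,0,0,0,0],
  [85,0.5,-1,0,0,0,0],
  [85,0.5,-1,0,0,0,0],
  [85,0.3,-1,0,0,0,0],
  [85,0.2,-1,0,0,0,0],
  [85,0.2,-1,0,0,0,0],
  [85,0.1,-1,0,0,0,0],
  [85,0,-1,0,0,0,0],
  [85,0,-1,0,0,0,0],
  [85,0,-1,0,0,0,0],
  [85,0,-1,0,0,0,0],
  [85,0,-0.8,0,0,0,0],
  [85,0,-0.6,0,0,0,0],
  [85,0,0,0,0,0,0],
])

```text
clock: 2.48
ee_pos: [0.4855, 0.1765, 0.261]
eef_rot: [-3.141, 0.001, -0.096]
wrist_force: [-0.8, -0.5, -0.4]
finger_gap: 0.0849
gripper_force: 0.0
```

```bash
python3 - <<'E'
from h import *
st=sense(); print(st['ee_pos'],st['eef_rot'],st['clock'],moves([.5415,.238,.20],-.10,st))
E
```

```text
[0.48545594 0.17654553 0.26098693] [-3.14050446e+00  8.42914150e-04 -9.61192153e-02] 2.475 (array([ 1.  , -1.33,  1.22]), np.float64(0.04))
```

Emit:
jog_arm([
  [85,0.5,-0.6,0.3,0,0,0],
  [85,0.4,-0.5,0.4,0,0,0],
  [85,0.1,-0.23,0.3,0,0,0],
  [85,0,0,0,0,0,0],
  [85,0,0,0,0,0,0],
])

```text
clock: 3.1
ee_pos: [0.5423, 0.2338, 0.2118]
eef_rot: [3.141, -0.0, -0.101]
wrist_force: [0.5, -0.8, -0.0]
finger_gap: 0.0849
gripper_force: 0.0
```

```bash
python3 - <<'E'
from h import *
st=sense(); print(st['ee_pos'],st['eef_rot'],st['clock'])
s=snap('wrist','w1'); print(s['fx'],s['cx'],s['cy'],s['world_from_camera'].round(3).tolist())
E
```

```text
[0.54227256 0.23384156 0.21179602] [ 3.14082317e+00 -2.26199818e-04 -1.01374333e-01] 3.1
371.64829954431775 328.0482739072407 235.72248823058905 [[-0.101, -0.945, -0.312, 0.622], [-0.995, 0.096, 0.03, 0.226], [0.002, 0.313, -0.95, 0.354], [0.0, 0.0, 0.0, 1.0]]
```

View pics/w1.png

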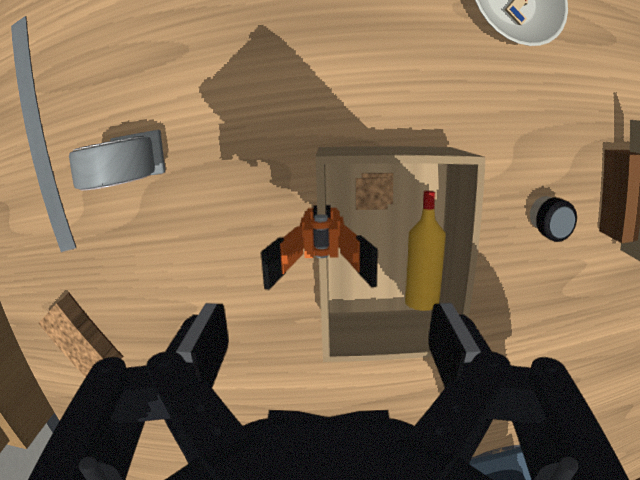

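The wrist view shows both sleeves, at (273,265) and (366,262), between the finger tips at (208,310) and (450,310). The clamp lies slightly to the left, towards +y.

```bash
cat >> h.py <<'E'
def fcloud(s):
    v,u=np.mgrid[0:480,0:640]; a=(u-s['cx'])/s['fx']; b=(v-s['cy'])/s['fy']; th=np.hypot(a,b)+1e-9
    k=np.tan(th)/th; d=s['depth']; p=np.stack([a*k*d,b*k*d,d,np.ones_like(d)],-1)
    w=(p@s['world_from_camera'].T)[...,:3]; w[d==0]=np.nan; return w
E
python3 - <<'E'
from h import *
s=load('w1'); c=fcloud(s); y0,y1,x0,x1=195,300,250,390
sub=c[y0:y1,x0:x1].reshape(-1,3)
m=(sub[:,2]>.145)&(sub[:,2]<.2); P=sub[m]; a=P[P[:,1]>.238]; b=P[P[:,1]<.238]
for g in(a,b): print(len(g),g.mean(0).round(4),np.percentile(g,1,axis=0).round(4),np.percentile(g,99,axis=0).round(4))
d=a.mean(0)-b.mean(0); print('yaw',np.arctan2(-d[0],d[1]))
r=cv2.minAreaRect(P[:,:2].astype(np.float32)*1000);print(r)
# wall
W=c.reshape(-1,3); m=(abs(W[:,2]-.085)<.003)&(W[:,1]>.2)&(W[:,1]<.27)&(W[:,0]>.43)&(W[:,0]<.61); P=W[m]; f=np.polyfit(P[:,0],P[:,1],1)
for _ in range(3):
    q=P[:,1]-np.polyval(f,P[:,0]); P=P[abs(q)<.005]; f=np.polyfit(P[:,0],P[:,1],1)
print('wall',len(P),f[0],np.polyval(f,.5415))
print(moves([.5415,.238,.133],-.10,sense()))
E
```

```text
881 [0.5431 0.2665 0.1563] [0.5305 0.2595 0.1453] [0.5542 0.2719 0.1648]
832 [0.539  0.2119 0.1565] [0.5266 0.2065 0.1452] [0.5498 0.2193 0.1648]
yaw -0.07599148803610226
((540.05224609375, 239.34848022460938), (65.81383514404297, 24.597110748291016), 85.49359130859375)
wall 730 -0.1278536552480911 0.23558798233041045
(array([-0.03, -0.08,  1.58]), np.float64(-0.01))
```

Emit:
jog_arm([
  [85,-0.05,-0.1,0.3,0,0,0],
  [85,0,0,0.5,0,0,0],
  [85,0,0,0.4,0,0,0],
  [85,0,0,0.3,0,0,0],
  [85,0,0,0.12,0,0,0],
  [85,0,0,0,0,0,0],
  [85,0,0,0,0,0,0],
])

```text
clock: 4.03
ee_pos: [0.541, 0.2406, 0.131]
eef_rot: [-3.141, -0.001, -0.101]
wrist_force: [-0.3, 0.3, -0.2]
finger_gap: 0.0849
gripper_force: 0.0
```

```bash
python3 - <<'E'
from h import *
st=sense(); print(st['ee_pos'],st['eef_rot'],st['clock'],env.grip_depth,moves([.5405,.2388,.131],-.09,st))
E
```

```text
[0.54098172 0.24056587 0.13098557] [-3.14090514e+00 -1.08673269e-03 -1.00582636e-01] 4.025 0.0187 (array([-0.01,  0.04, -0.  ]), np.float64(-0.1))
```

Emit:
jog_arm([
  [70,0,0.04,0,0,0,0],
  [65,0,0,0,0,0,0],
  [60,0,0,0,0,0,0],
  [55,0,0,0,0,0,0],
  [50,0,0,0,0,0,0],
  [45,0,0,0,0,0,0],
  [40,0,0,0,0,0,0],
  [35,0,0,0,0,0,0],
  [30,0,0,0,0,0,0],
  [24,0,0,0,0,0,0],
  [24,0,0,0,0,0,0],
  [24,0,0,0,0,0,0],
], force=35)

```text
clock: 5.52
ee_pos: [0.5413, 0.2392, 0.1316]
eef_rot: [-3.14, -0.002, -0.1]
wrist_force: [-0.1, -0.3, 7.5]
finger_gap: 0.0283
gripper_force: 35.4
```

```bash
python3 - <<'E'
from h import *
a=snap('wrist','w2')['image'][:,120:520]; b=snap('scene','s2')['image'][150:310,320:480]
cv2.imwrite('pics/c2.png',np.hstack([a,cv2.resize(b,(400,400))[:480] if 0 else cv2.resize(b,(400,480))])[:,:,::-1])
E
```

```text
(no output)
```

View pics/c2.png

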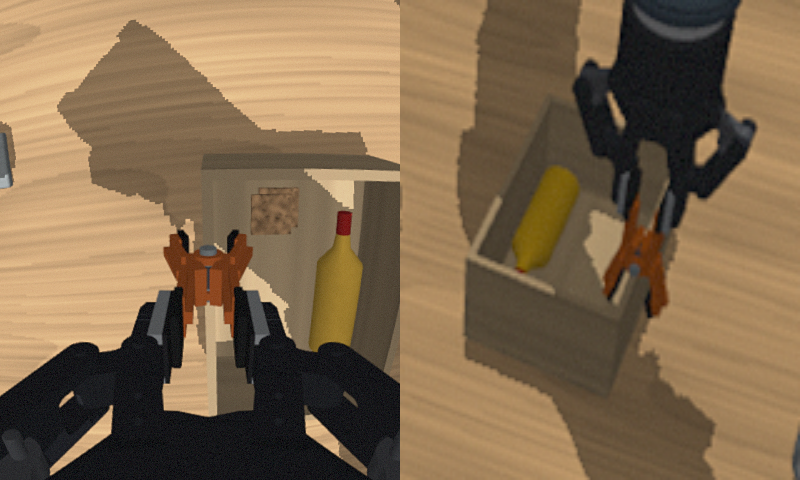

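The clamp is squeezed with its jaws spread, in the wrist crop at (207,265), and the pivot is resting near the rim. Next I lift it straight up.

Emit:
jog_arm([
  [24,0,0,-0.1,0,0,0],
  [24,0,0,-0.2,0,0,0],
  [24,0,0,-0.3,0,0,0],
  [24,0,0,-0.4,0,0,0],
  [24,0,0,-0.5,0,0,0],
  [24,0,0,-0.6,0,0,0],
  [24,0,0,-0.5,0,0,0],
  [24,0,0,-0.2,0,0,0],
  [24,0,0,0,0,0,0],
  [24,0,0,0,0,0,0],
])

```text
clock: 6.88
ee_pos: [0.5397, 0.2379, 0.2692]
eef_rot: [3.141, 0.002, -0.1]
wrist_force: [-0.8, -0.4, -0.3]
finger_gap: 0.028
gripper_force: 34.5
```

```bash
python3 - <<'E'
from h import *
st=sense(); print(st['ee_pos'],st['eef_rot'],st['wrist_force'])
s=snap('wrist','w3'); c=fcloud(s); I=s['image'].astype(int)
t=snap('scene','s3'); 
a=cv2.resize(s['image'][200:360,220:420],(500,400)); 
T=np.linalg.inv(t['world_from_camera'])@np.r_[st['ee_pos']-[0,0,.05],1]; u=int(t['fx']*T[0]/T[2]+t['cx']); v=int(t['fy']*T[1]/T[2]+t['cy'])
print(u,v); b=cv2.resize(t['image'][v-80:v+80,u-60:u+60],(300,400)); cv2.imwrite('pics/c3.png',np.hstack([a,b])[:,:,::-1])
m=(I[...,0]>110)&(I[...,2]<70)&(I[...,0]>1.7*I[...,1])&(c[...,2]>.15); P=c[m]-st['ee_pos']; print('orange wrist',len(P),np.percentile(P,[1,50,99],axis=0).round(4))
C=cloud(t); J=t['image'].astype(int); m=(J[...,0]>110)&(J[...,2]<70)&(J[...,0]>1.7*J[...,1])&(C[...,2]>.15)&(C[...,0]>.4)&(abs(C[...,1]-.24)<.1)
P=C[m]-st['ee_pos']; print('orange scene',len(P),np.percentile(P,[1,50,99],axis=0).round(4))
E
```

```text
[0.53971086 0.23790195 0.26919954] [ 3.14057147e+00  1.60964116e-03 -1.00475785e-01] [-0.8086661  -0.35192069 -0.25713574]
424 187
orange wrist 1372 [[-0.0114 -0.0157 -0.0645]
 [ 0.0003  0.0002 -0.0226]
 [ 0.0102  0.0169  0.0075]]
orange scene 33 [[-0.0098 -0.0138 -0.0408]
 [ 0.0028 -0.0023 -0.0228]
 [ 0.0093  0.015   0.0075]]
```

View pics/c3.png

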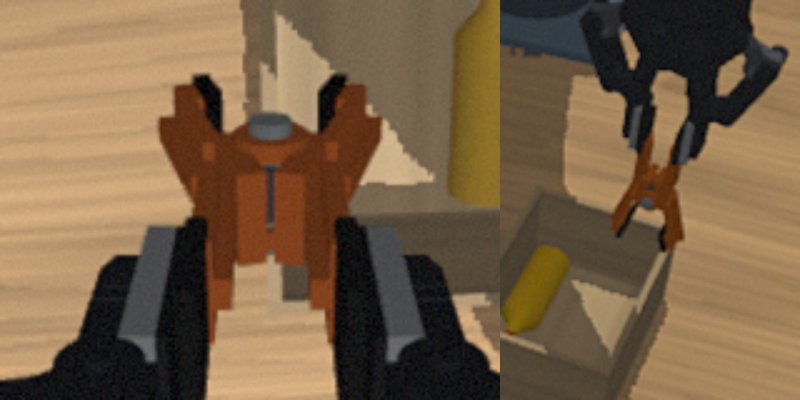

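```bash
python3 - <<'E'
from h import *
s=load('w3'); c=fcloud(s); e=np.array([0.5397,0.2379,0.2692])
for u,v in((328,248),(328,251),(325,250),(331,250),(328,258),(302,238),(354,238),(295,240),(360,240),(301,247),(355,247),(293,250),(363,250)): print(u,v,(c[v,u]-e).round(4),s['image'][v,u])
# lowest points close to the tool axis
m=(abs(c[...,0]-e[0])<.03)&(abs(c[...,1]-e[1])<.04)&(c[...,2]>.14); P=c[m]-e
print(np.percentile(P,[0,.5,1,2,5],axis=0).round(4)); 
q=P[P[:,2]<-.04]; print(len(q),q.min(0).round(4),q.max(0).round(4))
t=load('s3');C=cloud(t); m=(abs(C[...,0]-e[0])<.04)&(abs(C[...,1]-e[1])<.05)&(C[...,2]>.14)&(C[...,2]<.27);P=C[m]-e
print(len(P),np.percentile(P,[0,1,3,50,100],axis=0).round(4))
E
```

```text
328 248 [ 0.013 -0.001 -0.04 ] [63 68 69]
328 251 [ 0.0133 -0.001  -0.0349] [95 97 97]
325 250 [ 0.0131  0.0005 -0.0371] [86 87 89]
331 250 [ 0.013  -0.0026 -0.0365] [88 92 92]
328 258 [ 0.0102 -0.0007 -0.0331] [116  60  26]
302 238 [ 0.0107  0.0148 -0.0678] [6 8 2]
354 238 [ 0.0067 -0.0163 -0.0705] [28 15  9]
295 240 [ 0.0098  0.0192 -0.068 ] [91 44 15]
360 240 [ 0.0059 -0.0197 -0.0679] [95 50 25]
301 247 [ 0.0094  0.0147 -0.0556] [97 47 20]
355 247 [ 0.0066 -0.0158 -0.0549] [95 46 20]
293 250 [ 0.0066  0.0201 -0.0596] [94 46 16]
363 250 [ 0.0018 -0.0206 -0.0615] [97 47 19]
[[-0.017  -0.04   -0.0835]
 [-0.0139 -0.0395 -0.0728]
 [-0.0124 -0.039  -0.0684]
 [-0.0108 -0.0379 -0.0594]
 [-0.006  -0.0343 -0.0358]]
1568 [-0.0076 -0.0272 -0.0835] [ 0.014   0.0286 -0.04  ]
605 [[-0.0142 -0.0275 -0.0823]
 [-0.0113 -0.0243 -0.0812]
 [-0.009  -0.0221 -0.0781]
 [ 0.0055  0.0018 -0.0396]
 [ 0.0151  0.0276  0.0007]]
```

Emit:
jog_arm([
  [24,0,0,-0.1,0,0,-0.5],
  [24,0,0,0,0,0,-0.5],
  [24,0.1,0.3,0,0,0,0],
  [24,0.1,0.6,0,0,0,0],
  [24,0.1,0.8,0,0,0,0],
  [24,0.1,0.8,0,0,0,0],
  [24,0.1,0.8,0,0,0,0],
  [24,0,0.8,0,0,0,0],
  [24,0,0.8,0,0,0,0],
  [24,0,0.8,0,0,0,0],
  [24,0,0.8,0,0,0,0],
  [24,0,0.8,0,0,0,0],
  [24,0,0.8,0,0,0,0],
  [24,0,0.6,0,0,0,0],
  [24,0,0.5,0,0,0,0],
  [24,0,0.3,0,0,0,0],
  [24,0,0.15,0,0,0,0],
  [24,0,0,0,0,0,0],
  [24,0,0,0,0,0,0],
])

```text
clock: 9.35
ee_pos: [0.5676, -0.2428, 0.2753]
eef_rot: [-3.141, 0.0, 0.006]
wrist_force: [-0.8, -0.2, -0.6]
finger_gap: 0.0284
gripper_force: 34.6
```

```bash
python3 - <<'E'
from h import *
st=sense(); e=st['ee_pos']; print(e,st['eef_rot'],moves([.566,-.2445,.2005],.003,st))
s=snap('wrist','w4'); c=fcloud(s); t=snap('top','t4')
m=(abs(c[...,2]-.146)<.004)&(abs(c[...,1]+.2445)<.02)&(abs(c[...,0]-.54)<.12); P=c[m]
print('board top wrist',len(P),P.min(0).round(4),P.max(0).round(4)); f=np.polyfit(P[:,0],P[:,1],1); print(f[0],np.polyval(f,.566))
m=(abs(c[...,0]-e[0])<.03)&(abs(c[...,1]-e[1])<.04)&(c[...,2]>.17); q=c[m]-e; q=q[q[:,2]<-.04]; print('jaws',len(q),q.min(0).round(4),q.max(0).round(4))
I=s['image']; cv2.imwrite('pics/c4.png',cv2.resize(I[130:330,200:460],(780,600))[:,:,::-1])
E
```

```text
[ 0.56755979 -0.2428148   0.27527759] [-3.14091265e+00  1.76928812e-05  5.72250475e-03] (array([-0.03,  0.03,  1.5 ]), np.float64(0.03))
board top wrist 965 [ 0.4555 -0.2476  0.1421] [ 0.616  -0.2414  0.1473]
0.0041674138362038805 -0.2443206852608853
jaws 1577 [-0.005  -0.0275 -0.0832] [ 0.0139  0.0287 -0.04  ]
```

View pics/c4.png

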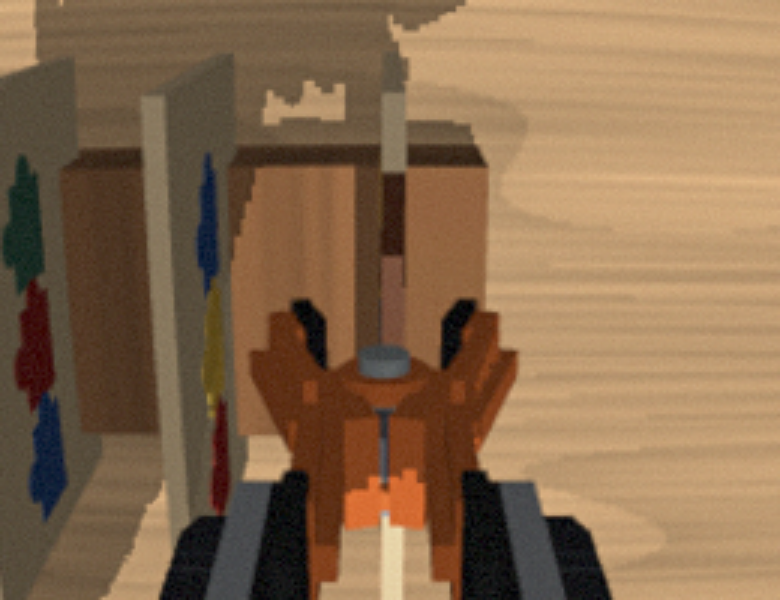

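The open jaws straddle the walnut edge, with the board line at u≈393 between the jaws at 320 and 450. I need a small sideways correction, then a descent of 75 mm.

Emit:
jog_arm([
  [24,-0.03,0.04,0,0,0,0],
  [24,0,0,0.1,0,0,0],
  [24,0,0,0.2,0,0,0],
  [24,0,0,0.2,0,0,0],
  [24,0,0,0.2,0,0,0],
  [24,0,0,0.2,0,0,0],
  [24,0,0,0.2,0,0,0],
  [24,0,0,0.15,0,0,0],
  [24,0,0,0.1,0,0,0],
  [24,0,0,0.1,0,0,0],
  [24,0,0,0.05,0,0,0],
  [24,0,0,0,0,0,0],
  [24,0,0,0,0,0,0],
])

```text
clock: 11.08
ee_pos: [0.566, -0.2462, 0.2005]
eef_rot: [3.141, -0.0, 0.004]
wrist_force: [0.2, 0.2, -1.2]
finger_gap: 0.0281
gripper_force: 34.6
```

```bash
python3 - <<'E'
from h import *
st=sense(); e=st['ee_pos']; print(e,st['eef_rot'],st['wrist_force'],st['finger_gap'])
s=snap('wrist','w5'); c=fcloud(s); t=snap('scene','s5')
m=(abs(c[...,2]-.146)<.004)&(abs(c[...,1]+.2445)<.006)&(c[...,0]>e[0]+.03)&(c[...,0]<.63); P=c[m]; print('board',len(P),P.mean(0).round(4))
m=(abs(c[...,0]-e[0])<.03)&(abs(c[...,1]-e[1])<.04)&(c[...,2]>.1); q=c[m]-e; q=q[q[:,2]<-.04]; print('jaws',q.min(0).round(4),q.max(0).round(4))
print(s['image'].shape); a=cv2.resize(s['image'][130:330,240:420],(430,480)); b=cv2.resize(t['image'][110:260,150:265],(368,480)); cv2.imwrite('pics/c5.png',np.hstack([a,b])[:,:,::-1])
E
```

```text
[ 0.56600766 -0.24617546  0.20052605] [ 3.14140965e+00 -4.04794824e-04  4.23261934e-03] [ 0.23202255  0.22051365 -1.2395207 ] 0.028114223447972007
board 406 [ 0.6063 -0.2446  0.1449]
jaws [-0.03   -0.0273 -0.0835] [ 0.0299  0.0287 -0.04  ]
(480, 640, 3)
```

View pics/c5.png

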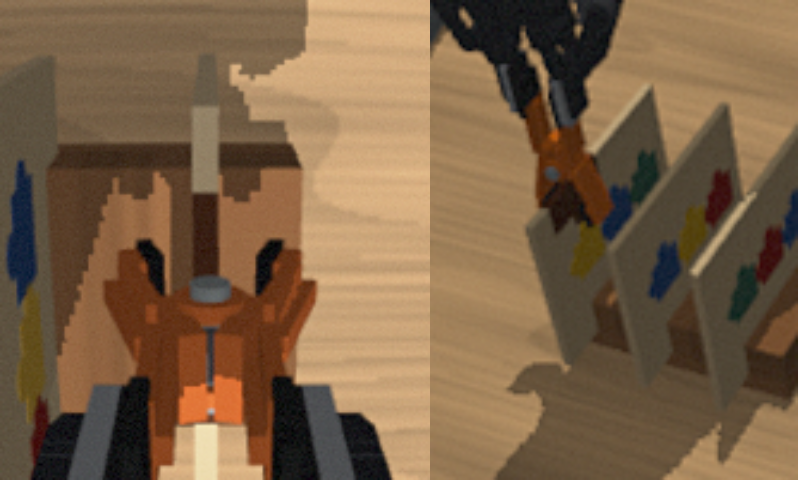

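The jaws sit either side of the board (board line u≈204, jaws at 150 and 270), well below its edge and about centred on the walnut. I let it settle, then hand in.

Emit:
jog_arm([
  [24,0,0,0,0,0,0],
  [24,0,0,0,0,0,0],
  [24,0,0,0,0,0,0],
  [24,0,0,0,0,0,0],
])

```text
clock: 11.68
ee_pos: [0.5659, -0.2461, 0.2003]
eef_rot: [-3.142, 0.0, 0.004]
wrist_force: [-0.1, -0.0, -1.3]
finger_gap: 0.0283
gripper_force: 34.6
```

```bash
python3 -c "
from cell import sense,job
s=sense();print(s['ee_pos'],s['joint_vel'].round(4),s['wrist_force'],s['gripper_force']);print(job.close_job())"
```

```text
[ 0.56585695 -0.24608151  0.20026779] [ 0.0013  0.0002 -0.0011 -0.001   0.001   0.0012  0.0013] [-0.08558935 -0.01065172 -1.34946609] 34.56346392631531
the job is handed in; nothing more can be done
None
```

The job is handed in at about 12 s of the 42 s allowed: the clamp is held open and still over the walnut piece, centred on the board to about 1 mm, with its pads an estimated 19 mm below the edge and no contact seen; the hand-in returned no verdict.

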